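# Fetch the immersion oil from behind the stains

### The arm

A 7-joint arm with a two-finger parallel gripper is mounted at the origin on a cart in front of the work surface, level with it; the furniture and walls round the work are solid. World frame = base frame: x ahead of the robot, y to its left, z up, the work surface at z = 0. Lengths are in m, angles in rad, forces in N, time in s.
With the tool pointing down it reaches from about 0.425 to 0.825 m from the base axis. Payload 3.6 kg.
Tool frame: the origin (TCP) lies where the fingers leave the gripper's body, on its centre line; the fingertips stand 73 mm ahead of it and the grasp point (between the pads) lies 54 mm ahead of it; z points along the fingers, y is the line along which they close (so a half turn about z gives the same grasp; the last joint's range is limited). The gripper opens to 85 mm and grips with 20 to 120 N. Pads are 22 mm wide; open, the fingers measure 114 mm over their backs; the gripper's body (76 mm by 85 mm) begins 54 mm behind the grasp point. The pads swing forward as they close: fully open they stand 13 mm farther back than shut.
Start: joints at [-1.272, 0.615, -0.013, 1.423, 0.008, 1.103, -0.04], TCP at [0.207, 0.616, 0.304] pointing down, gripper open.
Joint ranges: [-3.12, 3.12], [-0.3, 2.06], [-1.34, 1.32], [0.26, 2.42], [-1.36, 4.5], [0.01, 1.98], [-2.84, 2.84]. Speed limits (rad/s): [2.79, 2.79, 3.14, 3.14, 3.14, 3.14, 3.14].

### API

Orientations are given as a unit quaternion [x, y, z, w].
In Python, from station import arm, snapshot, camera_info, ticket gives the robot as it stands. Calls block until the motion is done:
- arm.movep(position, orientation): joint-space move of the TCP to a pose.
- arm.line_to(position, velocity=0.15, ori=None): straight line of the TCP; ori=None keeps the orientation; velocity is the mean speed in m/s.
- arm.move_j(angles): joint-space move.
- arm.move_gripper(opening, effort=None): opening from 0.0 (shut) to 1.0 (fully open); effort is the grip in N (None keeps the last); returns when the fingers have stopped.
- arm.pause(seconds).
- arm.ik(position, orientation): joint angles nearest the present ones, or None.
- snapshot(name): name is "scene" or "top" or "wrist"; returns the picture (400x640x3 uint8, blue, green, red); there is no depth.
- camera_info(name): a dict with "fx", "fy", "cx", "cy" (pixels), "R" (3x3) and "t" (3): a world point X has camera coordinates R X + t; the wrist camera has in their place "T_tool_cam" (4x4, takes a point from camera to tool coordinates, whose origin is the TCP and whose axes are the flange's). Camera axes: x right, y down, z forward; pixel columns grow to the right and rows downward; lengths in m; the calibration is good to about 2 mm. A picture is of the moment at which its call begins: read the wrist's pose just before it. camera_info takes no time and is no camera call.
A pose or a line that the arm cannot do raises arm.MotionError and nothing moves.
- ticket.finish_job(): hands the job in; it is judged then, once.
Readings, each from a call of its own:
- arm.read_time(): time.
- arm.read_joint_positions(): joint angles.
- arm.read_dq(): joint speeds.
- arm.read_effort(): joint torques, N m.
- arm.read_tool_pos(): TCP position.
- arm.read_eef_rot(): TCP orientation.
- arm.read_ft_force(): force on the tool from outside, world axes, zero at the start.
- arm.read_wrist_torque(): the same for the moment, N m.
- arm.read_opening(): opening from 0.0 (shut) to 1.0 (fully open).
- arm.read_finger_force(): force on a finger pad.
Only numpy, scipy, OpenCV 4.12 (cv2) and the standard library are available. Lean on these libraries where they do the work, as an engineer would, in place of code of your own. Each camera call takes 0.05 s, during which the arm holds its last target. There are 200 camera calls.

### The job

The small immersion-oil bottle stands at the back of the bottle caddy, behind two taller stain bottles. First stand both stain bottles on the steel side tray; then take out the oil bottle and stand it in the middle of the round drip dish; only after that put each stain bottle back on the very place in the caddy where it stood at the start. Keep all three bottles upright throughout and leave the marker, the clip and the stapler alone.

Things in the scene. Friction and masses are not known exactly. Their poses are not given: they have to be found in the camera images.
- iodine: Large stain bottle: amber glass, white label, dark collar and red-brown dropper bulb; loose, about 0.1 kg. Round, 42 mm diameter, 129 mm tall in all; straight body up to 88 mm, then collar and narrow dropper bulb. Origin: centre of its underside, z up along its axis. Starts on the front or the middle place of the caddy.
- slim: Slim stain bottle: clear glass, label with a red stripe, black dropper cap; loose, about 0.1 kg. Round, 31 mm diameter, 106 mm tall in all; straight body up to 69 mm, then collar and narrow dropper bulb. Origin: centre of its underside, z up along its axis. Starts on the other of these two places.
- oil: Small immersion-oil bottle with a dark screw cap; loose, about 0.04 kg. Round, 26 mm diameter, straight body up to 50 mm, 59 mm tall in all. Origin: centre of its underside, z up along its axis. Starts on the back place of the caddy.
- caddy: Bottle caddy, white plastic, fixed: flat base 156 mm (its x) by 66 mm (its y), floor 6 mm above the desk, side rails up to 12 mm, a back plate 40 mm high at its +x end (the end away from the robot, up to 20 degrees askew), open in front and above. Three grey pads with dark rims in a row along its x mark the places: front at x = -47 mm, middle at 0, back at +47 mm. Origin: centre of its underside.
- tray: Side tray, shallow plain steel, rectangular, fixed, on the robot's left: 100 mm (its x) by 170 mm (its y), floor 3 mm above the desk, rim 10 mm high and 3 mm thick. Room for both stain bottles side by side along its y. Origin: centre of its underside.
- dish: Round white drip dish, fixed, near the desk's front edge, to the left of and before the microscope: 78 mm outer diameter, inside 66 mm wide at the bottom, floor 4 mm above the desk, rim 8 mm high and 3 mm thick. Origin: centre of its underside.
- marker: Bystander: black and white marker pen lying on the desk, 141 x 18 mm; origin at its underside. Not to be moved.
- bulldog_clip: Bystander: black bulldog clip lying on the desk behind the caddy, 38 x 32 x 13 mm; origin at its underside. Not to be moved.
- stapler: Bystander: dark stapler lying on the desk in front of the microscope, 124 x 33 x 41 mm; origin at its underside. Not to be moved. The microscope behind it (fixed, solid, about x = 0.65, y = -0.3 m in the robot's frame) is 0.54 m tall, and its eyepieces reach towards the robot 0.30 to 0.40 m above the desk: keep the arm clear of it.
There are look-alikes about, which are no part of the job. What is shaped like the slim but yellow is not meant.

How it is judged:
By the outcome, as a careful person would: the job done as asked, in the order asked, and still so for the second after the job is handed in, with the robot touching nothing.
It also fails if it takes over 136 s, if anything falls off the work surface, if the arm or the gripper's body presses on something with over 40 N, if the wrist force passes 120 N, or if a joint passes its speed limit or range.

## Working session

There is one attempt and no reset: what is moved stays moved. The work goes in short steps, each a Python script; the robot and the scene stay as the last script left them, time stands still between calls to the robot, and variables do not carry over. Pictures are saved under pics/ and viewed, at most 14 in all, crops included, and the job is handed in when it is done.

```bash
ls; mkdir -p pics; python3 - <<'E'
from station import arm,snapshot,camera_info
import cv2
for n in("scene","top"):
    cv2.imwrite(f"pics/{n}0.png",snapshot(n)); c=camera_info(n); print(n,c)
print(camera_info("wrist"),arm.read_eef_rot(),arm.read_time())
E
```

```text
pics
scene {'fx': 393.7191039277725, 'fy': 393.7191039277725, 'cx': 320.6994095968409, 'cy': 200.83339946206695, 'R': array([[ 0.79681678, -0.60395108, -0.01805845],
       [-0.35588755, -0.4449645 , -0.8217972 ],
       [ 0.48828994,  0.66124858, -0.56949385]]), 't': array([-0.51934201,  0.20910179,  0.73803425])}
top {'fx': 497.058056515716, 'fy': 497.058056515716, 'cx': 317.83729431399024, 'cy': 196.65031507351418, 'R': array([[ 0.01693314, -0.99969088, -0.01820482],
       [-0.9933721 , -0.01475025, -0.11399252],
       [ 0.11368875,  0.02001441, -0.9933148 ]]), 't': array([-0.06936652,  0.6039896 ,  1.20263341])}
{'fx': 333.0101941885478, 'fy': 333.0101941885478, 'cx': 316.66604646819013, 'cy': 201.8236224381795, 'T_tool_cam': array([[ 4.62569603e-04, -9.56191832e-01, -2.92740442e-01,
         7.47914528e-02],
       [ 9.99999458e-01,  1.69250102e-04,  1.02730523e-03,
        -1.31936792e-03],
       [-9.32754523e-04, -2.92740759e-01,  9.56191392e-01,
        -6.99160261e-02],
       [ 0.00000000e+00,  0.00000000e+00,  0.00000000e+00,
         1.00000000e+00]])} [ 1.61653409e-01  9.86846853e-01 -1.19718356e-03 -1.73751822e-04] 0.1
```

View pics/scene0.png

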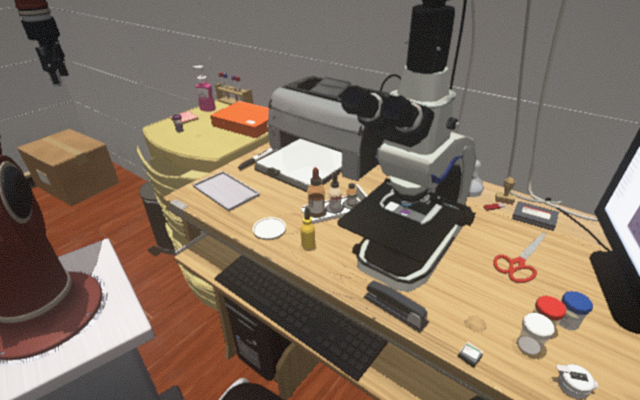

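View pics/top0.png

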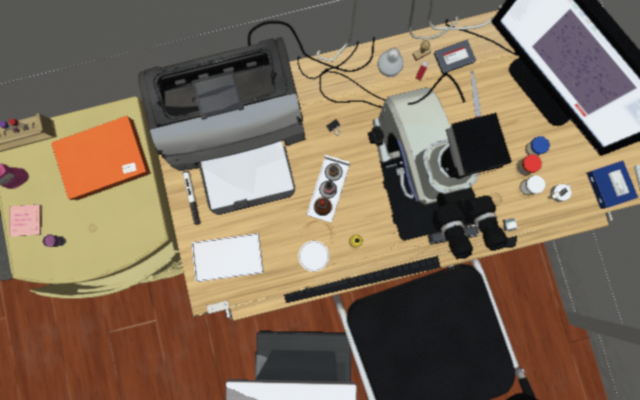

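The scene view shows the caddy with iodine in front, slim in the middle and oil at the back. In the top view the caddy is at about (328,188), the dish at (313,256), the tray at (228,257), and the yellow look-alike at (356,240). Next I'll measure these by masks.

```bash
cat > h.py <<'E'
import numpy as np,cv2
from station import arm,snapshot,camera_info,ticket
from scipy.spatial.transform import Rotation as Ro
def cast(cam,uv,z):
    c=camera_info(cam); uv=np.atleast_2d(uv).astype(float)
    if cam=="wrist":
        T=np.eye(4);T[:3,:3]=Ro.from_quat(arm.read_eef_rot()).as_matrix();T[:3,3]=arm.read_tool_pos()
        T=T@c["T_tool_cam"];Rw=T[:3,:3];o=T[:3,3]
    else: Rw=c["R"].T;o=-Rw@c["t"]
    d=np.c_[(uv[:,0]-c["cx"])/c["fx"],(uv[:,1]-c["cy"])/c["fy"],np.ones(len(uv))]@Rw.T
    return o+d*((z-o[2])/d[:,2])[:,None]
E
python3 - <<'E'
from h import *
im=cv2.imread("pics/top0.png")
hsv=cv2.cvtColor(im,cv2.COLOR_BGR2HSV)
m=((hsv[...,1]<60)&(hsv[...,2]>135)).astype(np.uint8)
for name,(u,v),z in(("caddy",(328,188),.009),("dish",(313,256),.008),("tray",(228,257),.01)):
    s=np.zeros_like(m);s[v-45:v+45,max(0,u-45):u+45]=1
    cs,_=cv2.findContours(m*s,cv2.RETR_EXTERNAL,cv2.CHAIN_APPROX_NONE)
    c=min((c for c in cs if cv2.contourArea(c)>200),key=lambda c:-cv2.pointPolygonTest(c,(u,v),True))
    P=cast("top",c[:,0],z)[:,:2]
    r=cv2.minAreaRect((P*1000).astype(np.float32)); print(name,cv2.contourArea(c),r,c[:,0].min(0),c[:,0].max(0))
cv2.imwrite("pics/crop.png",cv2.resize(im[140:290,180:380],None,fx=4,fy=4,interpolation=cv2.INTER_CUBIC))
E
```

```text
caddy 1630.0 ((630.4819946289062, -84.89676666259766), (69.20579528808594, 164.43817138671875), 74.0360336303711) [307 155] [349 222]
dish 743.5 ((458.8373718261719, -50.22861099243164), (77.81204223632812, 75.968505859375), 46.04993438720703) [298 240] [329 271]
tray 2664.0 ((451.51348876953125, 166.80429077148438), (101.83718872070312, 171.5109100341797), 8.897082328796387) [192 233] [262 281]
```

View pics/crop.png

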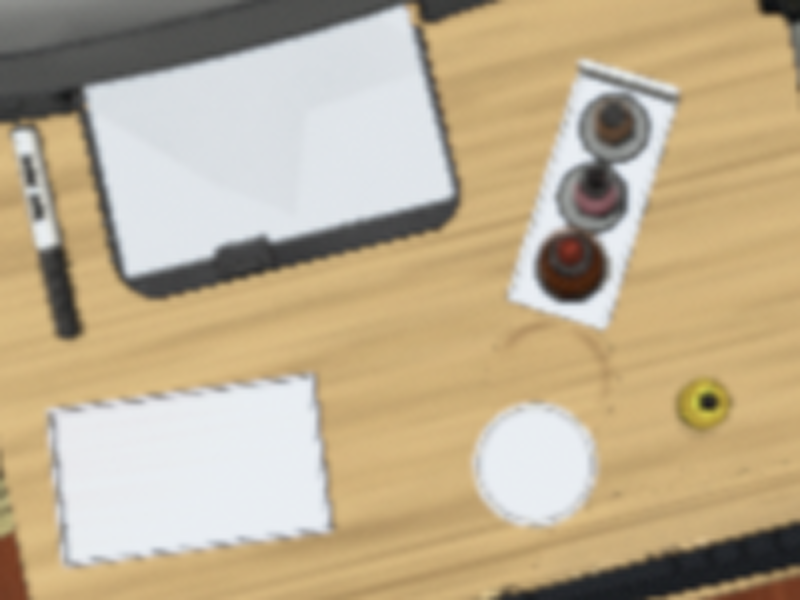

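Mask sizes match the stated ones: the dish measures 78 × 76 mm and the tray 102 × 171 mm. The caddy is at yaw −16° and reads a bit long because of the back plate. Next I'll look from close by with the wrist camera.

```bash
cat >> h.py <<'E'
def ori(a):  # tool down, tool x = -(cos a, sin a), fingers close across direction a
    x=-np.array([np.cos(a),np.sin(a),0]);z=np.array([0,0,-1.]);return Ro.from_matrix(np.c_[x,np.cross(z,x),z]).as_quat()
YC=np.radians(-16)
E
python3 - <<'E'
from h import *
arm.movep([.59,-.075,.33],ori(YC)); print(arm.read_time(),arm.read_tool_pos(),arm.read_joint_positions())
im=snapshot("wrist");cv2.imwrite("pics/w0.png",im)
E
```

```text
2.8833 [ 0.59023055 -0.07365416  0.32985966] [-0.08798129  0.51473175  0.28302311  1.56046106 -0.15661707  1.08889044
  1.52673834]
```

View pics/w0.png

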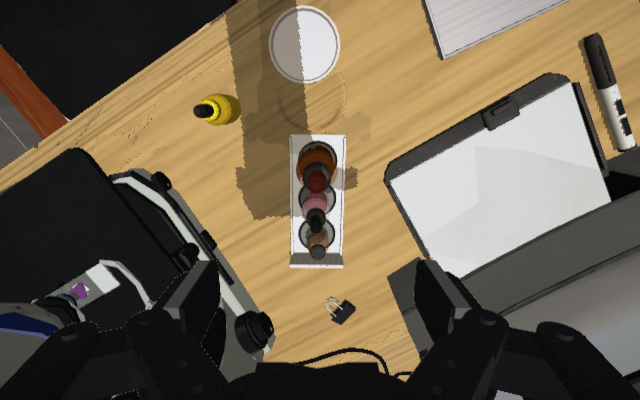

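The wrist view shows the caddy along columns 290–346 with its front edge at row 136. The bulbs are near (316,180), (316,220) and (317,252), and the dish is near (304,44). I'll zoom in to read it precisely.

```bash
python3 - <<'E'
from h import *
im=cv2.imread("pics/w0.png")
cv2.imwrite("pics/w0c.png",cv2.resize(im[125:275,265:370],None,fx=4,fy=4,interpolation=cv2.INTER_CUBIC))
hsv=cv2.cvtColor(im,cv2.COLOR_BGR2HSV)
# caddy outline, rail tops / floor edges
m=((hsv[...,1]<45)&(hsv[...,2]>150)).astype(np.uint8)
ys,xs=np.nonzero(m[130:272,280:356]);print("caddy px",xs.min()+280,xs.max()+280,ys.min()+130,ys.max()+130)
rows=[(r,*(np.nonzero(m[r,275:360])[0][[0,-1]]+275)) for r in(140,150,165,200,230,245)]
print(rows)
for r,a,b in rows:
    P=cast("wrist",[[a,r+.5],[b+1,r+.5]],.012)[:,:2];print(P.mean(0),np.linalg.norm(P[1]-P[0]))
d=m.copy()*0;d[5:90,262:347]=((hsv[...,1]<60)&(hsv[...,2]>85))[5:90,262:347]
cs,_=cv2.findContours(d,cv2.RETR_EXTERNAL,cv2.CHAIN_APPROX_NONE);c=max(cs,key=cv2.contourArea)
P=cast("wrist",c[:,0]+.5,.008)[:,:2]*1000;print("dish",cv2.minEnclosingCircle(P.astype(np.float32)),cv2.fitEllipse(P.astype(np.float32)))
E
```

```text
caddy px 290 345 134 267
[(140, np.int64(293), np.int64(345)), (150, np.int64(294), np.int64(345)), (165, np.int64(290), np.int64(344)), (200, np.int64(290), np.int64(343)), (230, np.int64(291), np.int64(342)), (245, np.int64(291), np.int64(341))]
[ 0.56194316 -0.06307712] 0.061109686301274654
[ 0.57318642 -0.06563646] 0.06048300407972512
[ 0.58937872 -0.07324472] 0.06482410655019054
[ 0.63066793 -0.08557228] 0.06568930598077463
[ 0.66837594 -0.09627136] 0.06504705553669723
[ 0.68786826 -0.10246148] 0.06471178242863478
dish ((461.0745544433594, -51.46862030029297), 38.74787902832031) ((460.9025573730469, -51.30471420288086), (75.60527801513672, 76.1928939819336), 84.3312759399414)
```

View pics/w0c.png

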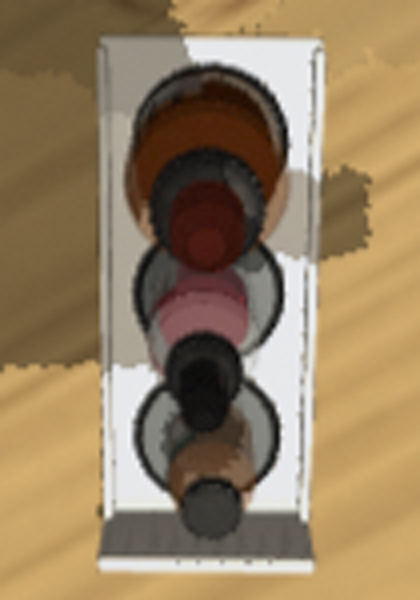

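The crop, at 4× with offset (265,125), gives these points:
- **Ring centres:** front about (210,140), middle (209,297), back (208,432).
- **Cap tops:** iodine (206,243), slim (203,405), oil (212,507).
- **Front corners:** about (98,38) and (325,38).

```bash
python3 - <<'E'
from h import *
def px(*p): return np.array(p)/4+np.array([265,125])
cx=np.array([np.cos(YC),np.sin(YC)])
def show(n,p,z):
    P=cast("wrist",px(*p),z)[0,:2];print(n,P.round(4),z);return P
f=(show("fl",(98,38),.006)+show("fr",(325,38),.006))/2; print("centre from front edge",f+.078*cx)
for n,p in(("ringF",(210,140)),("ringM",(209,297)),("ringB",(208,432))): show(n,p,.007)
show("iod",(206,243),.135);show("slim",(203,405),.112);show("oil",(212,507),.065)
# cap tops in the top camera too
for n,p,z in(("iod",(570,249),.135),("slim",(598,178),.112),("oil",(613,116),.065)):
    print(n,"top",cast("top",np.array(p)/4+[180-.4,140-.4],z)[0,:2].round(4))
for k in(-.047,0,.047): print("exp",(f+(.078+k)*cx).round(4))
E
```

```text
fl [ 0.5464 -0.0949] 0.006
fr [ 0.5645 -0.0314] 0.006
centre from front edge [ 0.63042612 -0.08465487]
ringF [ 0.5839 -0.0717] 0.007
ringM [ 0.6307 -0.0852] 0.007
ringB [ 0.6736 -0.0977] 0.007
iod [ 0.5826 -0.0727] 0.135
slim [ 0.6252 -0.0855] 0.112
oil [ 0.6723 -0.0964] 0.065
iod top [ 0.5817 -0.0717]
slim top [ 0.626  -0.0871]
oil top [ 0.6709 -0.0958]
exp [ 0.5852 -0.0717]
exp [ 0.6304 -0.0847]
exp [ 0.6756 -0.0976]
```

Two views agree within 2 mm, and the places match the stated 47 mm spacing. I'll start with the iodine.

```bash
cat >> h.py <<'E'
YT=np.radians(8.9); T0=np.array([.4515,.1668]); TY=np.array([-np.sin(YT),np.cos(YT)])
SLOT={"iodine":T0+.04*TY,"slim":T0-.04*TY}
HOME={"iodine":np.array([.584,-.072]),"slim":np.array([.628,-.0855]),"oil":np.array([.6735,-.0968])}
GZ={"iodine":.142,"slim":.119,"oil":.090}   # TCP height when the bottle stands on the caddy floor (6 mm)
AT=np.radians(-60); UP=.26
def rep(s): print(s,round(arm.read_time(),1),arm.read_tool_pos().round(4),"open",round(arm.read_opening(),3),"fing",round(float(np.max(arm.read_finger_force())),1),"F",np.round(arm.read_ft_force(),1),"j7",round(arm.read_joint_positions()[6],2))
def pick(n,xy,a,z,opening=1.0):
    arm.move_gripper(opening); arm.line_to([*xy,UP],.2,ori(a)); arm.line_to([*xy,z],.12); rep("down")
    arm.move_gripper(0.0,30); rep("gripped"); arm.line_to([*xy,UP],.15); rep("lifted")
def place(n,xy,a,z,opening=1.0):
    arm.line_to([*xy,UP],.2,ori(a)); arm.line_to([*xy,z+.015],.15); arm.line_to([*xy,z],.04); rep("set")
    arm.move_gripper(opening); arm.line_to([*xy,UP],.15); rep("released")
E
python3 - <<'E'
from h import *
print(SLOT)
pick("iodine",HOME["iodine"],YC,GZ["iodine"])
cv2.imwrite("pics/l1.png",np.vstack([snapshot("scene")[100:300,150:500],snapshot("wrist")[100:300,150:500]]))
E
```

```text
{'iodine': array([0.44531158, 0.20631839]), 'slim': array([0.45768842, 0.12728161])}
down 4.8 [ 0.5846 -0.0722  0.1429] open 1.0 fing 0.0 F [-0.1  0.  -0.4] j7 1.59
gripped 5.3 [ 0.5844 -0.0721  0.1426] open 0.48 fing 30.5 F [-0.5  0.3  3.1] j7 1.59
lifted 6.2 [ 0.5833 -0.0717  0.2588] open 0.481 fing 30.4 F [-0.3 -0.6 -1.2] j7 1.55
```

View pics/l1.png

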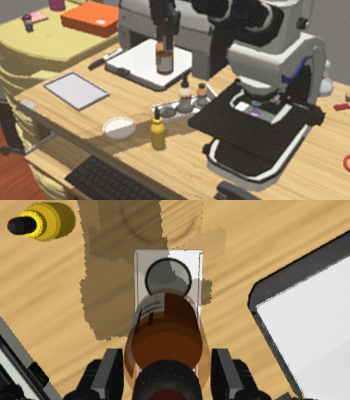

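The iodine is held upright and opening × 85 ≈ 41 mm fits its diameter. The scene crop shows it clear of the caddy and the wrist crop shows the front pad empty. Next I'll place it and fetch the slim.

```bash
python3 - <<'E'
from h import *
place("iodine",SLOT["iodine"],AT,GZ["iodine"]-.0025)
pick("slim",HOME["slim"],YC,GZ["slim"])
im=snapshot("scene");w=snapshot("wrist")
cv2.imwrite("pics/l2.png",np.vstack([im[100:300,150:500],w[100:300,150:500]]))
E
```

```text
set 9.4 [0.4453 0.2065 0.1395] open 0.479 fing 30.7 F [-0.6  0.2  1.6] j7 0.49
released 10.8 [0.4447 0.2062 0.2593] open 0.998 fing 0.0 F [-0.4 -0.5  0.5] j7 0.37
down 14.2 [ 0.6286 -0.0856  0.1199] open 1.003 fing 0.0 F [-0.8 -0.1  0.6] j7 1.6
gripped 14.8 [ 0.6283 -0.0855  0.1194] open 0.352 fing 29.7 F [0.4 0.2 1.9] j7 1.6
lifted 15.9 [ 0.6273 -0.0853  0.2588] open 0.354 fing 29.7 F [-0.   1.5 -0.6] j7 1.56
```

View pics/l2.png

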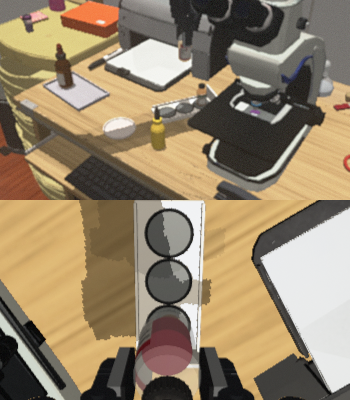

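The iodine stands upright on the tray and the slim is held (30 mm opening). I'll place the slim, then look down at the empty pads and the oil.

```bash
python3 - <<'E'
from h import *
place("slim",SLOT["slim"],AT,GZ["slim"]-.0025)
arm.line_to([.60,-.076,.26],.2,ori(YC)); arm.pause(.3)
w=snapshot("wrist");cv2.imwrite("pics/w3.png",w); cv2.imwrite("pics/s3.png",snapshot("scene"))
np.save("pose3.npy",np.r_[arm.read_tool_pos(),arm.read_eef_rot()]); rep("look")
E
```

```text
set 19.0 [0.4576 0.1273 0.1163] open 0.349 fing 29.8 F [ 0.7  0.9 -0.1] j7 0.69
released 20.7 [0.4571 0.1273 0.2593] open 0.999 fing 0.0 F [-0.6 -0.8 -1.1] j7 0.53
look 22.5 [ 0.5999 -0.0757  0.2601] open 0.998 fing 0.0 F [-0.4  0.3  0.6] j7 1.55
```

View pics/w3.png

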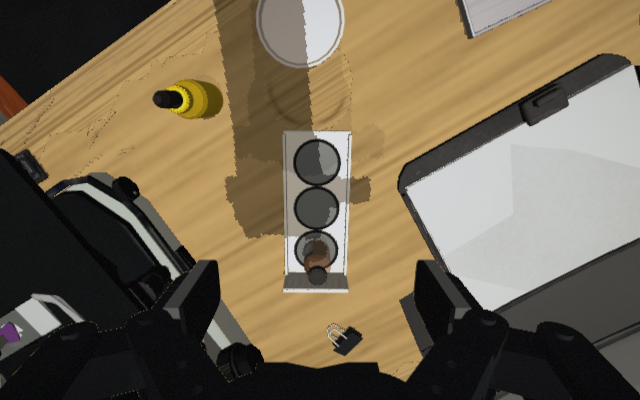

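View pics/s3.png

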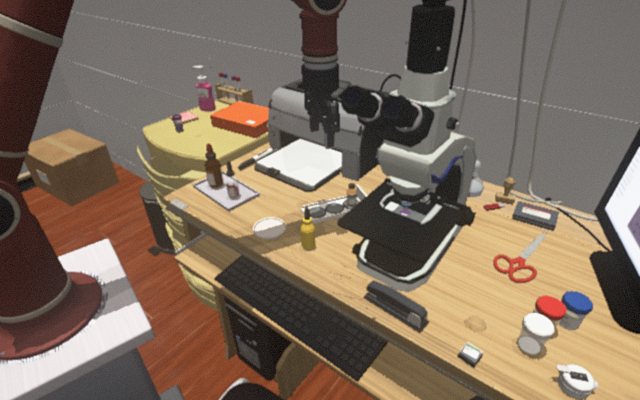

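Both stain bottles stand on the tray, iodine at (213,165) and slim at (231,182) in the scene view. In the wrist view the rings are near (317,162), (317,208) and (317,250), and the oil cap is at (317,277). I'll fit the rings and the dish.

```bash
python3 - <<'E'
from h import *
w=cv2.imread("pics/w3.png");g=cv2.cvtColor(w,cv2.COLOR_BGR2GRAY);hsv=cv2.cvtColor(w,cv2.COLOR_BGR2HSV)
m=np.zeros_like(g);m[135:235,289:346]=(g[135:235,289:346]<65)
cs,_=cv2.findContours(m,cv2.RETR_EXTERNAL,cv2.CHAIN_APPROX_NONE)
for c in cs:
    if cv2.contourArea(c)>300: print("blob",cv2.boundingRect(c),cv2.contourArea(c))
for v0,v1 in((137,186),(187,232)):
    s=m.copy()*0;s[v0:v1]=m[v0:v1];pts=np.argwhere(s)[:,::-1]
    P=cast("wrist",cv2.convexHull(pts.astype(np.int32))[:,0]+.5,.007)[:,:2]*1000;print(cv2.fitEllipse(P.astype(np.float32)))
print("oil",cast("wrist",[[317.5,276.5]],.065))
d=g*0;d[0:75,250:352]=((hsv[...,1]<60)&(hsv[...,2]>85))[0:75,250:352]
cs,_=cv2.findContours(d,cv2.RETR_EXTERNAL,cv2.CHAIN_APPROX_NONE);c=max(cs,key=cv2.contourArea)[:,0];c=c[c[:,1]>1]
P=cast("wrist",c+.5,.008)[:,:2]*1000;print("dish",cv2.fitEllipse(P.astype(np.float32)))
E
```

```text
blob (293, 139, 48, 96) 3189.0
((584.82080078125, -72.1116943359375), (45.705204010009766, 46.156822204589844), 129.46435546875)
((630.5315551757812, -85.8078842163086), (45.328773498535156, 48.75446319580078), 64.58847045898438)
oil [[ 0.67304602 -0.09691058  0.065     ]]
dish ((460.7039794921875, -51.649505615234375), (75.81341552734375, 76.33857727050781), 108.72966003417969)
```

The rings come out at about 46 mm and match the places I used. The dish centre is (0.4606, −0.0515).

```bash
python3 - <<'E'
from h import *
pick("oil",[.6732,-.0968],YC,GZ["oil"])
place("oil",[.4607,-.0514],AT,GZ["oil"]-.0015)
arm.line_to([.5,.03,.27],.2,ori(AT)); arm.pause(.3); rep("look")
s=snapshot("scene");t=snapshot("top")
cv2.imwrite("pics/l4.png",np.hstack([cv2.resize(s[130:260,180:380],None,fx=2,fy=2),cv2.resize(t[150:280,185:385],None,fx=2,fy=2)]))
cv2.imwrite("pics/t4.png",t)
E
```

```text
down 24.8 [ 0.6738 -0.097   0.091 ] open 1.002 fing 0.0 F [ 0.3  0.9 -0.2] j7 1.6
gripped 25.4 [ 0.6733 -0.0968  0.0902] open 0.29 fing 29.5 F [0.2 0.5 1. ] j7 1.6
lifted 26.7 [ 0.6726 -0.0966  0.2587] open 0.292 fing 29.4 F [ 0.   0.3 -0.6] j7 1.56
set 29.6 [ 0.4606 -0.0514  0.0883] open 0.298 fing 29.6 F [ 0.3  0.3 -0.5] j7 1.11
released 31.6 [ 0.4602 -0.0512  0.2593] open 0.996 fing 0.0 F [ 0.  -0.1  0.1] j7 0.92
look 32.5 [0.4996 0.0288 0.2701] open 0.998 fing 0.0 F [-0.3  0.6  0.5] j7 0.74
```

View pics/l4.png

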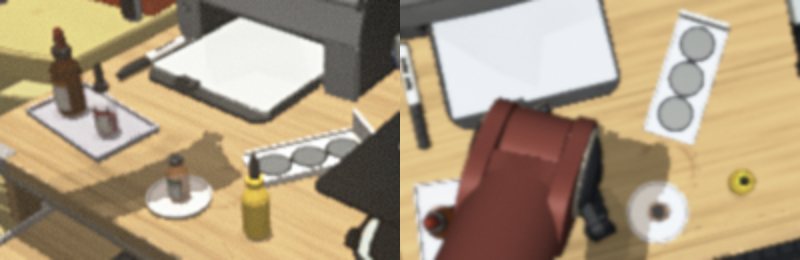

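The oil bottle stands upright in the middle of the dish and both stain bottles still stand. I'll return the slim first, then the iodine.

```bash
python3 - <<'E'
from h import *
for n in("slim","iodine"):
    pick(n,SLOT[n],AT,GZ[n]-.003); place(n,HOME[n],YC,GZ[n]+.0005)
arm.line_to([.59,-.075,.33],.2,ori(YC)); w=snapshot("wrist")
arm.line_to([.47,.2,.33],.2); arm.pause(.3); rep("end")
s=snapshot("scene");t=snapshot("top")
cv2.imwrite("pics/t5.png",t)
cv2.imwrite("pics/l5.png",np.vstack([np.hstack([cv2.resize(s[130:260,180:380],None,fx=2,fy=2),cv2.resize(t[150:280,215:415],None,fx=2,fy=2)]),w[:300,:].copy()[:, :].repeat(1,1) if 0 else cv2.copyMakeBorder(w[:300],0,0,0,160,0)]))
E
```

```text
down 34.8 [0.4581 0.1273 0.1165] open 0.999 fing 0.0 F [ 0.3  0.6 -0.3] j7 0.7
gripped 35.4 [0.4577 0.1273 0.1163] open 0.355 fing 29.5 F [-1.1 -0.8  3.1] j7 0.7
lifted 36.5 [0.4571 0.1272 0.2592] open 0.352 fing 29.7 F [ 0.5  0.3 -0.8] j7 0.54
set 39.5 [ 0.6279 -0.0855  0.1194] open 0.353 fing 29.9 F [-0.   0.5  0.1] j7 1.61
released 41.2 [ 0.6274 -0.0853  0.2589] open 0.997 fing 0.0 F [0.1 0.6 0.5] j7 1.57
down 44.4 [0.4458 0.2064 0.1395] open 1.002 fing 0.0 F [-0.6 -0.1 -0.1] j7 0.52
gripped 44.9 [0.4455 0.2064 0.1395] open 0.485 fing 30.0 F [-0.7  0.2  5.6] j7 0.52
lifted 45.9 [0.4446 0.2062 0.2591] open 0.48 fing 30.5 F [ 0.  -0.5 -2. ] j7 0.39
set 48.9 [ 0.584  -0.072   0.1426] open 0.483 fing 30.6 F [ 0.1 -0.3  1.1] j7 1.61
released 50.4 [ 0.5834 -0.0718  0.2591] open 0.999 fing 0.0 F [ 0.5 -0.5  0.6] j7 1.56
end 52.9 [0.4702 0.1995 0.33  ] open 1.001 fing 0.0 F [-0.7 -0.3  0.6] j7 0.98
```

View pics/l5.png

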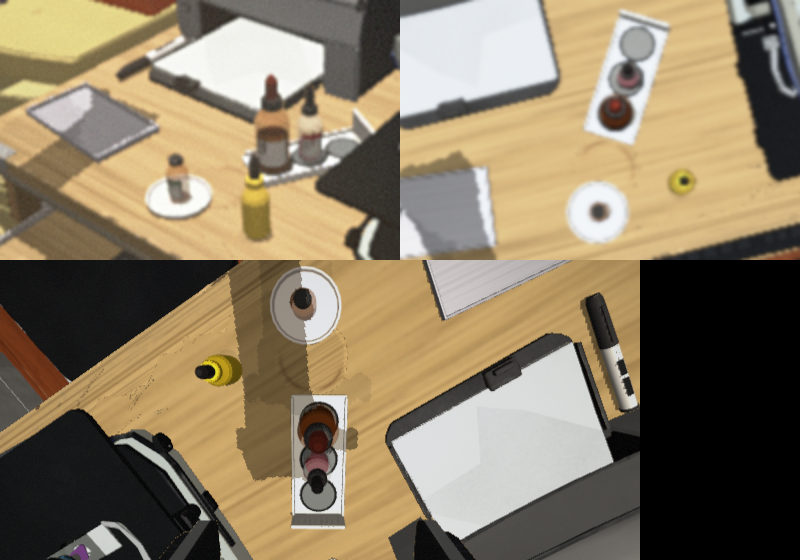

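Final check: iodine is on the front pad and slim on the middle pad, with caps at the same top-view pixels as at the start ((323,202) and (329,185)). The oil is centred in the dish, the tray is empty and nothing else has moved.

```bash
python3 -c "
from station import ticket;print(ticket.finish_job())"
```

```text
the job is handed in; nothing more can be done
None
```

The job is done and handed in at about 53 s of the 136 s allowed: the oil bottle stands upright in the middle of the drip dish, and both stain bottles are back on their original places in the caddy.

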